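Hang the spice caddy on its stand and load it

ROBOT

A 6-joint arm with a two-finger parallel gripper is mounted at the origin on a cart in front of the work surface, level with it; the furniture and walls round the work are solid. World frame = base frame: x ahead of the robot, y to its left, z up, the work surface at z = 0. Lengths are in m, angles in rad, forces in N, time in s.
With the tool pointing down it reaches from about 0.425 to 0.95 m from the base axis. Payload 3.5 kg.
Tool frame: the origin (TCP) lies on the centre line of the jaws, within the pads' length; the fingertips stand 14 mm ahead of it and the grasp point (between the pads) lies 5 mm behind it (ctrl.finger_overhang is the distance from the TCP to the fingertips, in m); z points along the fingers, y is the line along which they close (so a half turn about z gives the same grasp; the last joint's range is limited). The gripper opens to 85 mm and grips with 20 to 120 N. Pads are 22 mm wide; open, the fingers measure 114 mm over their backs; the gripper's body (76 mm by 85 mm) begins 54 mm behind the grasp point. The pads swing forward as they close: fully open they stand 13 mm farther back than shut.
Start: joints at [1.165, 0.286, 1.577, -0, 1.279, -0.15], TCP at [0.171, 0.653, 0.245] pointing down, gripper open.
Joint ranges: [-2.77, 2.77], [-0.9, 2.22], [0.21, 2.48], [-1.53, 4.67], [0.24, 2.81], [-2.84, 2.84]. Speed limits (rad/s): [2.79, 2.79, 3.14, 3.14, 3.14, 3.14].

INTERFACE

Orientations are given as a unit quaternion [x, y, z, w].
In Python, from plant import ctrl gives the robot as it stands.
- The arm moves only by the tool send_rows, never from a script. Its argument "moves" is text: rows parted by semicolons, each of 7 numbers parted by spaces: the turn, a rotation vector about the tool's x, y, z in units of 360 degrees (1.0 is 360 degrees), then the shift along the tool's x, y, z in units of 20 cm (1.0 is 20 cm), then the gripper's target within -1 to 1 (fully open at 1, half-way at 0, shut at -1). A call has 1 to 12 rows; each row is the pose to reach, as a shift and turn from the pose commanded when the call began, along the tool's axes at that moment, turning the shorter way round; what a row does not reach only later rows make up. A row lasts 1/8 s, in which the tool goes at most 62.5 mm and 10.7 degrees, less where a joint would pass 70% of its speed; a pose out of reach is approached as far as the arm can. A call with a number of a shift or a turn outside -1 to 1 is refused whole. A call with a gripper value outside its range is refused whole. The fingers move at their own pace and stop on an object; "newtons" is the grip in N (left out, the last holds). Time passes only in rows, so rows that repeat a pose let the fingers close. It gives the time, the measured TCP pose, the force, the opening and the grip force at its end, in the units of the state.
- ctrl.get_state(): the state, without advancing time (a new reading comes with each control period).
- ctrl.read_camera(name): name is "scene" or "top" or "wrist"; returns a dict with "image" (480x640x3 uint8, red, green, blue), "fovy" (degrees; the focal length in pixels is half the picture's height over the tangent of half this angle, whatever the lens; pixels are square), "cx", "cy" (the principal point, pixels), "distortion" ([k1, k2, p1, p2, k3] as OpenCV has them; the pictures are not rectified), "extrinsics" (4x4, takes a point from camera to world coordinates). Camera axes: x right, y up, looking along -z (the intrinsics and any distortion apply to the point x, -y, -z); pixel columns grow to the right and rows downward; lengths in m; the calibration is good to about 2 mm. A picture is of the moment at which its call begins. There is no depth.
- ctrl.sign_off(): hands the job in; it is judged then, once.
The state is a dict: "time": time; "qpos": joint angles; "dq": joint speeds; "joint_efforts": joint torques, N m; "eef_pos": TCP position; "tcp_rot": TCP orientation; "contact_force": force on the tool from outside, world axes, zero at the start; "wrist_torque": the same for the moment, N m; "opening": opening from 0.0 (shut) to 1.0 (fully open); "finger_force": force on a finger pad.
Only numpy, scipy, OpenCV 4.12 (cv2) and the standard library are available. Lean on these libraries where they do the work, as an engineer would, in place of code of your own. Each camera call takes 0.05 s, during which the arm holds its last target. There are 200 camera calls.

TASK

Hang the metal spice caddy on the wooden stand by putting both holes of its back plate over the stand's two headed pins, so that it hangs level on both pins behind their heads, and let go of it. Then take the green-capped spice jar and set it down upright in either pocket of the hung caddy. Do not drop the caddy or the jar, and leave the other containers standing where they are.

Things in the scene. Friction and masses are not known exactly. Their poses are not given: they have to be found in the camera images.
- stand: Fixed wooden stand: upright board 230 mm wide, 12 mm thick, top 122 mm above the worktop, on a 10 mm base plate that reaches 50 mm in front of the board's front face. Two steel pins project level from that face. Origin on the worktop below the middle of the board's front face; z up, y left, -x the way the pins point (to the robot), +x the direction to push the caddy on.
- pin_left (a point): Left pin of the stand (+y): where its axis meets the board's front face, 105 mm above the worktop, 79 mm left of the middle. Axes as the stand's. The pin runs along -x: shank 8 mm diameter, 9 mm long, then a head 13 mm diameter, 5 mm long, with bevelled front; 14 mm overall.
- pin_right (a point): Right pin of the stand (-y), as pin_left, 79 mm right of the middle.
- caddy: Loose dark metal caddy, 0.25-0.5 kg, standing upright. Origin: underside, below the handle (mass centre x +6 mm); z up, y left, +x to the back plate. Box: front x -35 mm, sides y +-66, walls 45 high. Back plate: 5 mm thick, rear face x +35, 190 wide, 72 high, a hole in each ear. Hung: hole tops rest on the pin shanks, hole centres 6 mm under pin axes, underside 47 above worktop.
- hole_left (a point): Centre of the left hole (+y) at the rear face of the caddy's back plate: 35 mm behind, 79 mm left of and 52 mm above the caddy's origin. Axes as the caddy's. Hole 20 mm diameter through a 5 mm plate.
- hole_right (a point): Centre of the right hole (-y), as hole_left, 79 mm to the right.
- handle_top (a point): Middle of the top of the caddy's upright wooden handle tab, 110 mm above its underside. The tab is 12 mm thick along the caddy's y (pinch it so, from above) and 34 mm wide along x; the walls beside it are 45 mm high, the back plate 13 mm behind it is 72 mm high.
- pocket_left (a point): Centre of the floor of the caddy's left pocket (+y), 34 mm left of the handle, 5 mm above the underside. Pocket 61 mm (x) by 56 mm (y) free width, 40 mm deep, open above. Axes as the caddy's.
- pocket_right (a point): Centre of the floor of the right pocket (-y), as pocket_left.
- spice_jar: Loose glass spice jar with a green cap, round, 46 mm diameter and 106 mm high, standing upright. Origin at the centre of its underside, z up.
- jam_jar: Loose bystander, upright, origin at the centre of its underside: jam jar with a wide red lid, 65 mm diameter, 82 mm high.
- salt: Loose bystander, upright, origin at the centre of its underside: glass salt shaker with a grey domed top, 44 mm diameter, 90 mm high.
- silver_tin: Loose bystander, upright, origin at the centre of its underside: slim light-grey tin, 36 mm diameter, 60 mm high.
Not all that is in view belongs to the job. Of the things that look like the stand, take the one that is farthest from the robot's base at the start.

How it is judged:
By the outcome, as a careful person would: the job done as asked, in the order asked, and still so for the second after the job is handed in, with the robot touching nothing.
It also fails if it takes over 72 s, if anything falls off the work surface, if the arm or the gripper's body presses on something with over 40 N, if the wrist force passes 120 N, or if a joint passes its speed limit or range.

## Working session

There is one attempt and no reset: what is moved stays moved. The work goes in short steps, Python scripts to look and compute and a tool call to move; the robot and the scene stay as the last step left them, time stands still between calls to the robot, and variables do not carry over. Pictures are saved under pics/ and viewed, at most 10 in all, crops included, and the job is handed in when it is done.

Besides the shell and the picture viewer there is one more tool, called after "Call:" as name(argument=value, ...), one argument or row to a line, values as JSON. send_rows: Moves the arm, as the interface text tells. Its arguments: {"type":"object","properties":{"moves":{"type":"string"},"newtons":{"type":"number"}},"required":["moves"]}

```bash
ls; mkdir -p pics; cat > h.py <<'E'
import numpy as np, cv2, sys
from scipy.spatial.transform import Rotation as R
from plant import ctrl
def cam(name, save=None):
    d=ctrl.read_camera(name)
    if save: cv2.imwrite('pics/'+save+'.png', d['image'][...,::-1])
    h=d['image'].shape[0]; f=h/2/np.tan(np.radians(d['fovy'])/2)
    d['K']=np.array([[f,0,d['cx']],[0,f,d['cy']],[0,0,1]]); d['D']=np.array(d['distortion'],float)
    d['E']=np.array(d['extrinsics']); return d
def ray(d,px):
    p=cv2.undistortPoints(np.array(px,float).reshape(-1,1,2),d['K'],d['D']).reshape(-1,2)
    v=np.c_[p[:,0],-p[:,1],-np.ones(len(p))]@d['E'][:3,:3].T
    return d['E'][:3,3],v
def onz(d,px,z):
    o,v=ray(d,px); z=np.broadcast_to(z,len(v)); return o+v*((z-o[2])/v[:,2])[:,None]
def proj(d,P):
    P=np.atleast_2d(P); c=(P-d['E'][:3,3])@d['E'][:3,:3]; c=c*[1,-1,-1]
    return cv2.projectPoints(c,np.zeros(3),np.zeros(3),d['K'],d['D'])[0].reshape(-1,2)
def rows(target, yaw=None):
    """shift (tool units) and turn to target TCP with tool down, jaw-line yaw"""
    s=ctrl.get_state(); r=R.from_quat(s['tcp_rot'])
    sh=r.inv().apply(np.array(target)-s['eef_pos'])/0.2
    return sh
E
python3 - <<'E'
from h import *
np.set_printoptions(precision=4,suppress=True)
s=ctrl.get_state(); print(s)
for n in('scene','top','wrist'):
    d=cam(n,n+'0'); print(n,d['fovy'],d['cx'],d['cy'],d['D'],d['E'][:3])
E
```

```text
pics
{'time': 0.0, 'qpos': array([ 1.165 ,  0.2872,  1.5782, -0.    ,  1.2786, -0.15  ]), 'dq': array([-0.0003,  0.0002,  0.    , -0.0006, -0.0018,  0.0001]), 'joint_efforts': array([ -0.0009, -40.5973, -29.2632,  -0.0002,   0.0058,  -0.    ]), 'eef_pos': array([0.1705, 0.6525, 0.2439]), 'tcp_rot': array([ 0.1275,  0.9918, -0.0011, -0.0003]), 'contact_force': array([ 0.263 , -0.5402,  0.8094]), 'wrist_torque': array([-0.0213,  0.0129,  0.0165]), 'finger_force': 0.0, 'opening': 1.001435049034685}
scene 44.531300094612014 321.54198840632887 230.76490612683233 [0.0339 0.     0.     0.     0.    ] [[ 0.6178  0.5807 -0.5301 -0.2201]
 [-0.7863  0.4486 -0.4249 -0.5011]
 [-0.0089  0.6793  0.7338  1.0992]]
top 55.059183346899374 316.6406539465958 229.15606890458483 [-0.0625  0.      0.      0.      0.    ] [[ 0.0074  0.9838 -0.1792  0.337 ]
 [-0.9997  0.0032 -0.0237  0.0933]
 [-0.0227  0.1793  0.9835  1.1376]]
wrist 71.69115850001015 318.1660851460016 238.539687743087 [-0.0177  0.      0.      0.      0.    ] [[ 0.2532 -0.9259 -0.2805  0.0985]
 [ 0.9674  0.2419  0.0747  0.6719]
 [-0.0013 -0.2903  0.9569  0.3729]]
```

View pics/top0.png

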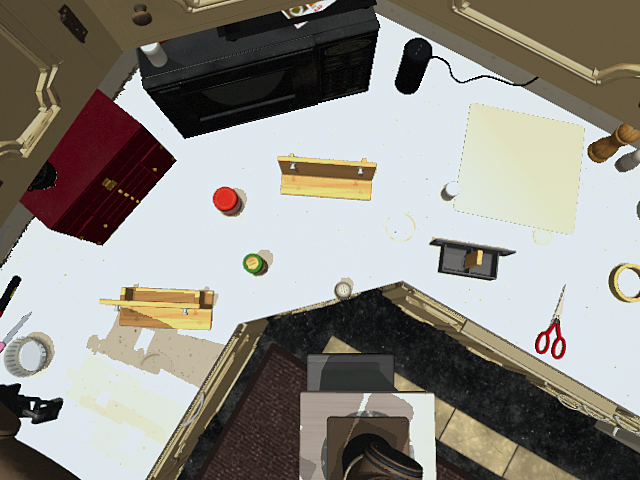

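View pics/scene0.png

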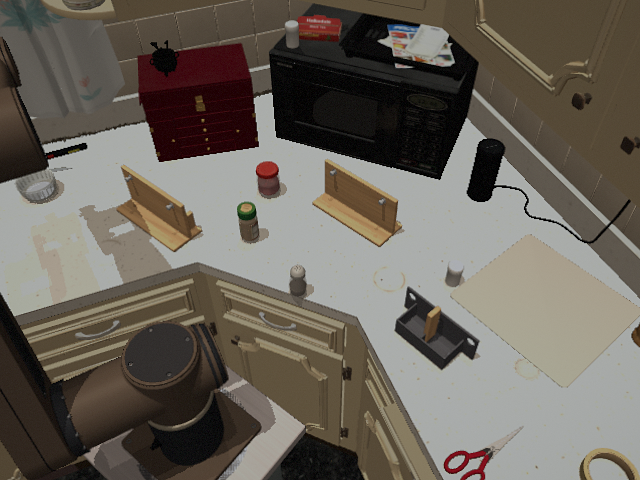

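Two stands look alike: A at top (326,180) / scene (358,205), and B at top (165,310) / scene (160,210). A is farther from the base (base at about top (365,440)). The green-capped jar is at top (254,263), the caddy at top (470,258), jam at (226,200), salt at (343,289) and the tin at (451,189). Next is a close crop to confirm these and pick keypoints.

```bash
python3 - <<'E'
import cv2, numpy as np
t=cv2.imread('pics/top0.png'); s=cv2.imread('pics/scene0.png')
def c(i,x,y): return cv2.resize(i[y:y+75,x:x+100],(400,300),interpolation=cv2.INTER_CUBIC)
o=np.vstack([np.hstack([c(t,277,140),c(t,422,220)]),np.hstack([c(s,308,155)if 0 else c(s,308,163),c(s,388,288)])])
cv2.imwrite('pics/crop1.png',o)
E
```

```text
(no output)
```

View pics/crop1.png

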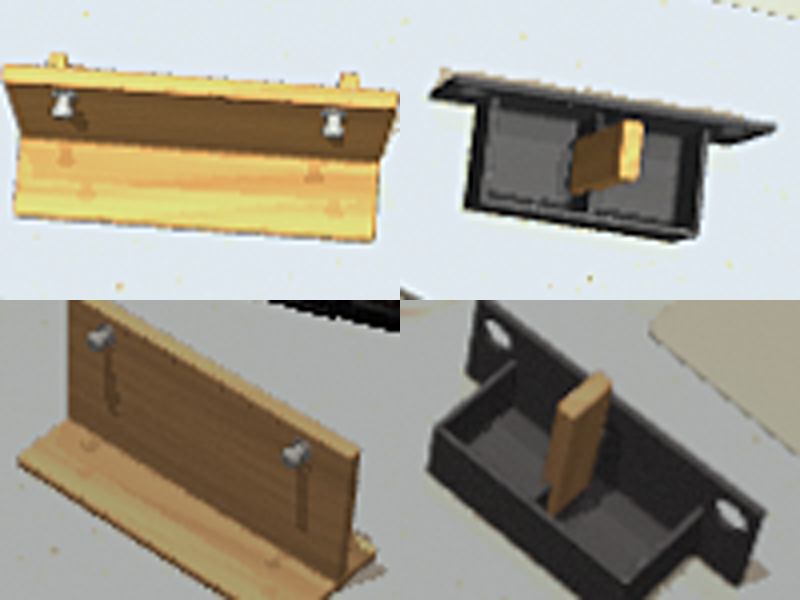

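```bash
cat > fit.py <<'E'
from h import *
from scipy.optimize import least_squares
np.set_printoptions(precision=4,suppress=True)
def fit(obs,x0):  # obs: list of (cam, local pt, px)
    def P(p,l): 
        return np.r_[R.from_euler('z',p[2]).as_matrix()@np.array(l)+[p[0],p[1],0]]
    f=lambda p: np.concatenate([proj(d,P(p,l))[0]-px for d,l,px in obs])
    r=least_squares(f,x0,loss='soft_l1',f_scale=1.5); return r.x, r.fun.reshape(-1,2)
E
python3 - <<'E'
from fit import *
t=cam('top'); s=cam('scene')
st=[(t,[0,.115,.122],(279,161)),(t,[0,-.115,.122],(375.7,166.5)),(t,[-.014,.079,.105],(292.5,166.7)),(t,[-.014,-.079,.105],(360,172)),
(t,[-.05,.115,.01],(280.7,193.5)),(t,[-.05,-.115,.01],(370.5,199.5)),(s,[0,-.115,.122],(396,202.5)),(s,[-.014,.079,.105],(332,172.7)),(s,[-.014,-.079,.105],(380.5,202.3)),(s,[-.05,.115,.01],(312.5,203.5))]
x,r=fit(st,[.7,.1,0]); print('stand',x,np.hypot(*x[:2]),'\n',r.round(1).tolist())
ca=[(t,[0,0,.110],(479.7,257.5)),(s,[0,0,.110],(434.5,312.2)),(s,[.0325,.079,.052],(412.5,296.5)),(s,[.0325,-.079,.052],(470.7,341.7)),(s,[-.035,.066,.0],(395.5,330.5)),(s,[.03,-.095,.072],(478.7,341))]
x,r=fit(ca,[.5,-.15,-.1]); print('caddy',x,'\n',r.round(1).tolist())
for n,z,a,b in(('jar',.106,(254.5,263),(246.5,206)),('jam',.082,(226,199),(267,168)),('salt',.09,(343.5,288),(298,269)),('tin',.06,(452,187),(455.5,266)),('B',.122,(165,300),(160,190))):
    print(n,onz(t,[a],z)[0,:2],onz(s,[b],z)[0,:2])
st=ctrl.get_state();print(R.from_quat(st['tcp_rot']).as_matrix())
E
```

```text
stand [ 0.677   0.0958 -0.0679] 0.6837550007654857 
 [[-1.9, -1.2], [0.9, -0.2], [0.1, 2.2], [0.1, 1.3], [-0.7, -0.4], [0.4, -0.3], [0.9, -0.8], [-0.3, 1.2], [0.3, 0.6], [-0.1, -1.9]]
caddy [ 0.4604 -0.248  -0.1514] 
 [[-0.2, 0.1], [0.3, -1.2], [0.2, -0.2], [0.5, -0.2], [-1.0, 0.5], [0.0, 0.8]]
jar [0.4468 0.2579] [0.4509 0.267 ]
jam [0.6014 0.3347] [0.6038 0.34  ]
salt [0.3928 0.0568] [0.3865 0.0532]
tin [ 0.638  -0.2074] [ 0.6313 -0.2085]
B [0.3613 0.4527] [0.352  0.4587]
[[-0.9675  0.253  -0.0005]
 [ 0.253   0.9675 -0.0011]
 [ 0.0002 -0.0011 -1.    ]]
```

The crop confirms stand A, with its pins facing the robot. It is 0.684 m from the base against about 0.58 m for B, so I use A. The caddy handle is at (0.460, -0.248). Now I'll plan the approach.

```bash
cat > plan.py <<'E'
from h import *
np.set_printoptions(precision=3,suppress=True)
def plan(wps):
    """wps: (x,y,z,yawdeg of tool y axis); prints turn+shift numbers per call, chained"""
    s=ctrl.get_state(); p=np.array(s['eef_pos']); r=R.from_quat(s['tcp_rot'])
    print('t',s['time'],'p',p,'yaw',np.degrees(np.arctan2(r.as_matrix()[1,1],r.as_matrix()[0,1])))
    for w in wps:
        a=np.radians(w[3]); y=np.array([np.cos(a),np.sin(a),0]); z=np.array([0,0,-1.]); 
        q=R.from_matrix(np.c_[np.cross(y,z),y,z]); t=np.array(w[:3])
        print(w, (r.inv()*q).as_rotvec()/2/np.pi, r.inv().apply(t-p)/.2); p,r=t,q
E
python3 - <<'E'
from plan import *
print(ctrl.finger_overhang)
plan([(.32,.53,.244,81.3),(.46,.36,.244,81.3),(.50,.17,.244,81.3),(.495,-.02,.244,81.3),(.4604,-.2,.244,81.3),(.4604,-.248,.15,81.3)])
E
```

```text
0.014
t 0.25 p [0.171 0.653 0.245] yaw 75.34555029181664
(0.32, 0.53, 0.244, 81.3) [-0.    -0.    -0.017] [-0.878 -0.405  0.003]
(0.46, 0.36, 0.244, 81.3) [0. 0. 0.] [-0.821 -0.734  0.   ]
(0.5, 0.17, 0.244, 81.3) [0. 0. 0.] [-0.341 -0.909  0.   ]
(0.495, -0.02, 0.244, 81.3) [0. 0. 0.] [-0.119 -0.943  0.   ]
(0.4604, -0.2, 0.244, 81.3) [0. 0. 0.] [ 0.035 -0.916  0.   ]
(0.4604, -0.248, 0.15, 81.3) [0. 0. 0.] [-0.036 -0.237  0.47 ]
```

Call:
send_rows(
  moves="0 0 -0.017 -0.878 -0.405 0 1;0 0 -0.017 -0.878 -0.405 0 1;0 0 -0.017 -0.878 -0.405 0 1;0 0 -0.017 -0.878 -0.405 0 1;0 0 -0.017 -0.878 -0.405 0 1",
  newtons=60,
)

```text
time: 0.88
eef_pos: [0.3203, 0.5301, 0.2453]
tcp_rot: [0.075, 0.997, 0.0, -0.0]
contact_force: [0.5, 1.1, -0.5]
opening: 0.998
finger_force: 0.0
```

Call:
send_rows(
  moves="0 0 0 -0.82 -0.734 0 1;0 0 0 -0.82 -0.734 0 1;0 0 0 -0.82 -0.734 0 1;0 0 0 -0.82 -0.734 0 1;0 0 0 -0.82 -0.734 0 1",
)

```text
time: 1.5
eef_pos: [0.4609, 0.3606, 0.2453]
tcp_rot: [0.075, 0.997, 0.0, -0.0]
contact_force: [0.4, -0.4, -0.1]
opening: 1.004
finger_force: 0.0
```

Call:
send_rows(
  moves="0 0 0 -0.34 -0.91 0 1;0 0 0 -0.34 -0.91 0 1;0 0 0 -0.34 -0.91 0 1;0 0 0 -0.34 -0.91 0 1;0 0 0 -0.34 -0.91 0 1",
)

```text
time: 2.12
eef_pos: [0.5003, 0.1721, 0.2454]
tcp_rot: [0.074, 0.997, 0.0, -0.0]
contact_force: [0.0, 0.9, 0.1]
opening: 0.999
finger_force: 0.0
```

Call:
send_rows(
  moves="0 0 0 -0.12 -0.943 0 1;0 0 0 -0.12 -0.943 0 1;0 0 0 -0.12 -0.943 0 1;0 0 0 -0.12 -0.943 0 1;0 0 0 -0.12 -0.943 0 1",
)

```text
time: 2.75
eef_pos: [0.4967, -0.0177, 0.2453]
tcp_rot: [0.074, 0.997, 0.0, -0.0]
contact_force: [0.1, -0.1, -0.5]
opening: 1.002
finger_force: 0.0
```

Call:
send_rows(
  moves="0 0 0 0.035 -0.916 0 1;0 0 0 0.035 -0.916 0 1;0 0 0 0.035 -0.916 0 1;0 0 0 0.035 -0.916 0 1;0 0 0 0.035 -0.916 0 1;0 0 0 0.035 -0.916 0 1",
)

```text
time: 3.5
eef_pos: [0.4631, -0.1974, 0.2452]
tcp_rot: [0.073, 0.997, 0.0, -0.0]
contact_force: [-0.2, 0.0, -0.2]
opening: 1.002
finger_force: 0.0
```

```bash
python3 - <<'E'
from plan import *
d=cam('wrist','w1'); print(proj(d,[[.4604,-.248,.110]]))
plan([(.4604,-.248,.16,81.3),(.4604,-.248,.082,81.3)])
E
```

```text
[[256.675 237.56 ]]
t 3.55 p [ 0.463 -0.198  0.245] yaw 81.65134924859208
(0.4604, -0.248, 0.16, 81.3) [ 0.    -0.     0.001] [-0.024 -0.251  0.426]
(0.4604, -0.248, 0.082, 81.3) [0. 0. 0.] [0.   0.   0.39]
```

View pics/w1.png

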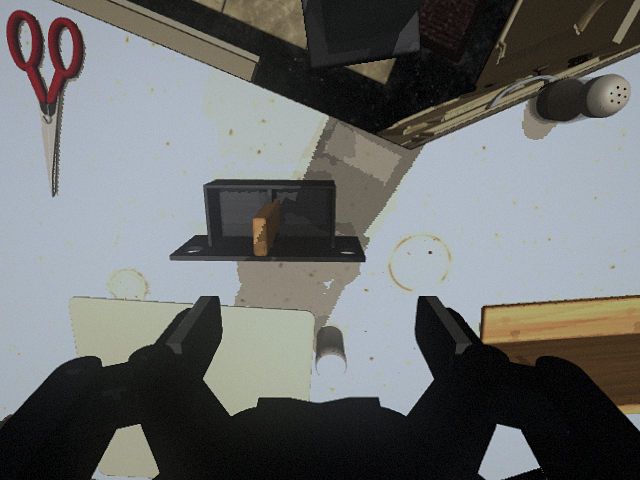

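```bash
python3 - <<'E'
from plan import *
i=cv2.imread('pics/w1.png')[195:270,215:315]
cv2.imwrite('pics/w1c.png',cv2.resize(i,(600,450),interpolation=cv2.INTER_CUBIC))
E
```

```text
(no output)
```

View pics/w1c.png

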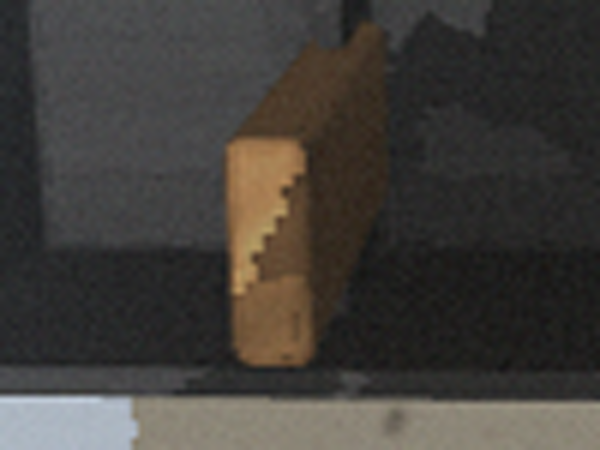

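The top face of the handle is centred at wrist pixel (260,237), against a predicted (257,238). That is about 2.5 mm towards +y, so I correct for it and descend.

Call:
send_rows(
  moves="0 0 0.001 -0.025 -0.24 0.42 1;0 0 0.001 -0.025 -0.24 0.42 1;0 0 0.001 -0.025 -0.24 0.6 1;0 0 0.001 -0.025 -0.24 0.815 1;0 0 0.001 -0.025 -0.24 0.815 1;0 0 0.001 -0.025 -0.24 0.815 1",
)

```text
time: 4.3
eef_pos: [0.4613, -0.2477, 0.0838]
tcp_rot: [0.077, 0.997, -0.001, 0.001]
contact_force: [0.1, -0.2, -0.1]
opening: 0.999
finger_force: 0.0
```

Call:
send_rows(
  moves="0 0 0 0 0 0 -1;0 0 0 0 0 0 -1;0 0 0 0 0 0 -1;0 0 0 0 0 0 -1;0 0 0 0 0 0 -1;0 0 0 0 0 0 -1;0 0 0 0 0 0 -1;0 0 0 0 0 0 -1",
  newtons=60,
)

```text
time: 5.3
eef_pos: [0.4605, -0.2478, 0.0827]
tcp_rot: [0.078, 0.997, 0.0, 0.0]
contact_force: [-1.0, 1.8, 4.7]
opening: 0.131
finger_force: 59.3
```

```bash
python3 - <<'E'
from plan import *
plan([(.4604,-.248,.203,81.3),(.50,-.07,.203,83),(.56,.10,.203,86.1),(.588,.102,.137,86.1)])
E
```

```text
t 5.3 p [ 0.46  -0.248  0.083] yaw 81.097508427063
(0.4604, -0.248, 0.203, 81.3) [ 0.     0.    -0.001] [-0.    -0.001 -0.601]
(0.5, -0.07, 0.203, 83) [ 0.     0.    -0.005] [-0.061  0.91   0.   ]
(0.56, 0.1, 0.203, 86.1) [ 0.     0.    -0.009] [-0.194  0.88   0.   ]
(0.588, 0.102, 0.137, 86.1) [0. 0. 0.] [-0.139  0.019  0.33 ]
```

Call:
send_rows(
  moves="0 0 0 0 0 -0.1 -1;0 0 0 0 0 -0.25 -1;0 0 0 0 0 -0.45 -1;0 0 0 0 0 -0.6 -1;0 0 0 0 0 -0.6 -1",
)

```text
time: 5.92
eef_pos: [0.4609, -0.2486, 0.2036]
tcp_rot: [0.078, 0.997, -0.001, 0.002]
contact_force: [0.4, -0.1, -3.8]
opening: 0.133
finger_force: 58.9
```

Call:
send_rows(
  moves="0 0 -0.005 -0.01 0.15 0 -1;0 0 -0.005 -0.02 0.33 0 -1;0 0 -0.005 -0.04 0.52 0 -1;0 0 -0.005 -0.05 0.72 0 -1;0 0 -0.005 -0.06 0.91 0 -1;0 0 -0.005 -0.06 0.91 0 -1",
)

```text
time: 6.68
eef_pos: [0.4987, -0.0673, 0.1988]
tcp_rot: [0.06, 0.998, 0.001, -0.003]
contact_force: [-0.4, -0.9, -3.6]
opening: 0.135
finger_force: 59.6
```

Call:
send_rows(
  moves="0 0 -0.009 -0.04 0.2 0 -1;0 0 -0.009 -0.08 0.4 0 -1;0 0 -0.009 -0.12 0.6 0 -1;0 0 -0.009 -0.17 0.77 0 -1;0 0 -0.009 -0.194 0.88 0 -1;0 0 -0.009 -0.194 0.88 0 -1;0 0 -0.009 -0.194 0.88 0 -1",
)

```text
time: 7.55
eef_pos: [0.5596, 0.099, 0.2005]
tcp_rot: [0.034, 0.999, -0.0, -0.001]
contact_force: [-0.2, -1.1, -3.2]
opening: 0.131
finger_force: 60.1
```

Call:
send_rows(
  moves="0 0 0 -0.07 0.02 0.15 -1;0 0 0 -0.139 0.02 0.33 -1;0 0 0 -0.139 0.02 0.33 -1;0 0 0 -0.139 0.02 0.33 -1",
)

```text
time: 8.05
eef_pos: [0.5885, 0.1014, 0.1369]
tcp_rot: [0.034, 0.999, -0.0, 0.0]
contact_force: [0.3, 0.2, -3.1]
opening: 0.128
finger_force: 60.0
```

```bash
python3 - <<'E'
from plan import *
t=cam('top','t2'); s=cam('scene','s2'); w=cam('wrist','w2')
def c(d,x,y,n=100): 
    i=d['image'][y:y+n*3//4,x:x+n,::-1]; return cv2.resize(i,(400,300),interpolation=cv2.INTER_CUBIC)
cv2.imwrite('pics/crop2.png',np.vstack([np.hstack([c(t,277,145),c(s,322,155)]),np.hstack([c(s,280,150,120),c(w,0,0,640)])]))
plan([])
E
```

```text
t 8.2 p [0.589 0.102 0.138] yaw 86.12822715869311
```

View pics/crop2.png

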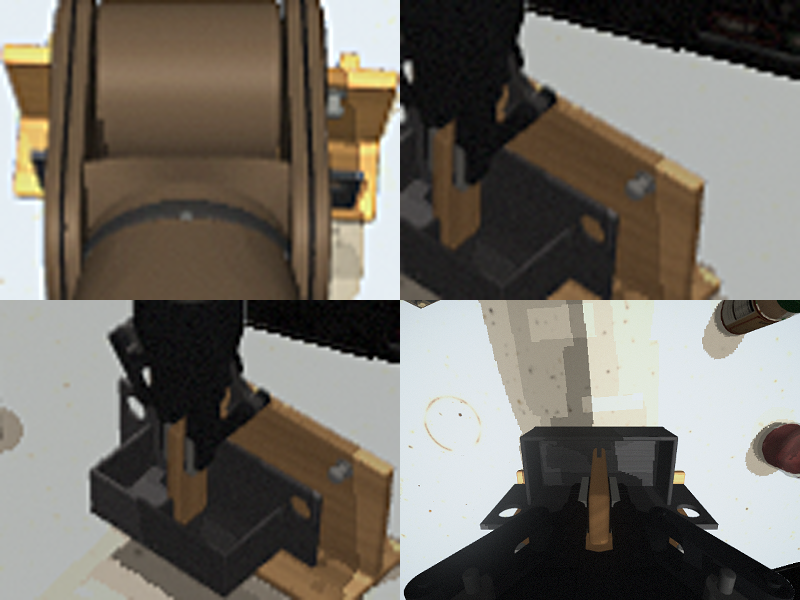

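The caddy is held level in front of the stand. In the scene view the right hole is at about (370,212), the left hole at about (321,181.5), and the right pin at about (382,201). Next I'll refine these with centroids.

```bash
cat > seg.py <<'E'
from plan import *
def lab(i): return i.astype(float)
def hole(img,x,y,r=9):
    g=cv2.cvtColor(img,cv2.COLOR_BGR2GRAY).astype(float)[y-r:y+r+1,x-r:x+r+1]; return g
def blob(mask,x,y):
    n,l,st,c=cv2.connectedComponentsWithStats(mask.astype(np.uint8),connectivity=4)
    j=min((k for k in range(1,n) if 6<=st[k,4]<400),key=lambda k:np.hypot(*(c[k]-[x,y]))); return c[j],st[j]
E
python3 - <<'E'
from seg import *
s0=cv2.imread('pics/scene0.png'); s2=cv2.imread('pics/s2.png'); t0=cv2.imread('pics/top0.png'); w2=cv2.imread('pics/w2.png')
for n,im,x,y in(('pinL',s0,332,172),('pinR',s0,381,202),('tL',t0,292,166),('tR',t0,360,171)):
    hsv=cv2.cvtColor(im,cv2.COLOR_BGR2HSV); m=(hsv[...,1]<70)&(hsv[...,2]>70)
    k=np.zeros_like(m); k[y-8:y+9,x-8:x+9]=1; print(n,*blob(m&k,x,y))
    print(hsv[y-7:y+8,x-6:x+7,1]); 
for n,im,x,y in(('hL',s2,321,181),('hR',s2,370,212),('wL',w2,464,339),('wR',w2,173,339)):
    g=cv2.cvtColor(im,cv2.COLOR_BGR2GRAY); print(n,*blob(g>75,x,y)); 
    if n[0]=='h': print(g[y-7:y+8,x-6:x+7])
E
```

```text
pinL [332.733 171.8  ] [330 169   7   7  30]
[[137 131 133 130 135 130 124 108  99  98  99 102  83]
 [138 131 134 140 138 133 133 125 120 104  95  97 103]
 [144 130 129 131 133 135 133 131 130 126 115  99  96]
 [133 129 130 138 133 138 135 122 120 140 134 124 113]
 [138 133 134 135 137 133  72  50  24  67 133 134 125]
 [137 129 132 135 141 111  24   8  11  18 103 138 130]
 [136 134 142 138  43  17  16  16  17   8  86 136 139]
 [139 134 136 121  17  12  16  17  14   7  23 128 135]
 [135 130 135  91  14  12  15  15   8  13  18 130 126]
 [137 134 144 121  11  10  16  12 114  76 114 130 134]
 [145 131 134 134  90  40  32  77 142 133 135 134 133]
 [138 130 135 136 128 118 120 131 137 134 126 129 132]
 [140 134 131 133 135 129 132 134 137 131 130 132 130]
 [136 130 128 133 135 131 131 130 140 135 133 136 129]
 [136 131 134 131 130 134 135 133 139 134 135 130 131]]
pinR [381.794 200.706] [378 198   8   7  34]
[[128 129 130 134 130 132 134 127 121 114 107 101 109]
 [134 129 134 130 130 139 138 137 140 130 119 107 112]
 [133 133 131 128 129 135  88  83 115 141 137 124 121]
 [131 133 127 138 1
[... 3308 characters left out ...]
 53 55 59 66 68 72 72 72]
 [31 31 33 28 33 35 41 57 56 63 69 68 71]
 [32 30 32 32 29 30 33 40 46 53 83 72 69]
 [31 30 29 28 38 29 29 33 34 38 76 85 64]
 [28 30 30 48 67 58 39 32 29 28 48 60 48]
 [31 29 28 52 70 71 65 50 30 28 36 37 37]
 [31 37 29 40 71 72 72 67 29 28 39 31 44]
 [39 34 23 34 60 70 69 72 49 27 39 32 47]
 [39 30 29 32 42 63 72 73 67 31 39 29 50]
 [36 26 31 29 33 46 55 68 74 29 37 25 57]
 [35 30 34 28 31 35 35 46 43 29 38 28 61]
 [34 30 30 30 29 33 31 28 28 30 36 31 60]
 [29 27 25 31 32 29 30 32 29 32 31 25 67]
 [30 31 28 27 29 30 31 31 32 28 25 28 69]
 [33 32 30 30 31 32 29 30 32 31 27 29 68]]
wL [462.397 339.585] [444 328  36  20 325]
wR [174.389 339.761] [158 332  35  16 352]
```

```bash
cat > fine.py <<'E'
from seg import *
from scipy.optimize import least_squares
a=np.linspace(0,2*np.pi,48,endpoint=False)
def circ(x,r): return np.c_[np.full(48,x),r*np.cos(a),r*np.sin(a)]
def tw(p,L,z=0): return R.from_euler('z',p[2]).apply(L)+[p[0],p[1],z]
S=16
def cen(d,polys,inter):
    pp=[proj(d,P).astype(np.float32) for P in polys]; o=np.floor(pp[0].min(0))-6
    ms=[]
    for q in pp:
        m=np.zeros((30*S,30*S),np.uint8); h=cv2.convexHull(((q-o)*S).astype(np.float32)); cv2.fillPoly(m,[np.round(h).astype(int)],1); ms.append(m)
    m=ms[0]
    for k in ms[1:]: m=(m&k) if inter else (m|k)
    M=cv2.moments(m,True); return np.array([M['m10'],M['m01']])/M['m00']/S+o-0*0.5
def pin(d,p,sy):
    h=np.r_[circ(-.009,.0065),circ(-.0125,.0065),circ(-.014,.005)]; s=np.r_[circ(0,.004),circ(-.009,.004)]; off=[0,sy*.079,.105]
    return cen(d,[tw(p,h+off),tw(p,s+off)],False)
def hole(d,p,sy,z):
    off=[0,sy*.079,.052]; return cen(d,[tw(p,circ(.03,.01)+off,z),tw(p,circ(.035,.01)+off,z)],True)
def solve(f,x0): 
    r=least_squares(f,x0,diff_step=1e-3,x_scale=[1,1,1]); return r.x,r.fun
E
python3 - <<'E'
from fine import *
np.set_printoptions(precision=4,suppress=True)
t=cam('top');s=cam('scene');w=cam('wrist')
oS=[(332.73,171.8),(381.7,200.7)]; oT=[(292.5,165.4),(359.9,170.05)]
fs=lambda p:np.r_[pin(s,p,1)-oS[0],pin(s,p,-1)-oS[1]]
ft=lambda p:np.r_[pin(t,p,1)-oT[0],pin(t,p,-1)-oT[1]]
print('stand scene',*solve(fs,[.677,.096,-.068])); print('stand top',*solve(ft,[.677,.096,-.068]))
print('both',*solve(lambda p:np.r_[fs(p),ft(p)],[.677,.096,-.068]))
st=ctrl.get_state(); print(st['eef_pos'])
z=st['eef_pos'][2]-.0827
fc=lambda p:np.r_[hole(s,p,1,z)-(320.5,181.92),hole(s,p,-1,z)-(369.8,211.9)]
print('caddy scene z',z,*solve(fc,[.59,.1,-.068]))
fw=lambda p:np.r_[hole(w,p,1,z)-(462.4,339.6),hole(w,p,-1,z)-(174.4,339.8)]
print('caddy wrist',*solve(fw,[.59,.1,-.068]))
E
```

```text
stand scene [ 0.679   0.0989 -0.0709] [ 0.0466  0.0287 -0.0423 -0.0157]
stand top [ 0.6791  0.0965 -0.0718] [ 0.0153 -0.0078 -0.0179  0.0098]
both [ 0.6789  0.0975 -0.0715] [ 0.4862  0.2669  0.4031  0.268  -0.3788  0.0803 -0.4152  0.0854]
[0.5889 0.1022 0.1377]
caddy scene z 0.05498144321369247 [ 0.5879  0.1016 -0.0698] [ 0.0122  0.0191 -0.0072 -0.0299]
caddy wrist [ 0.5894  0.1055 -0.0729] [-1.7068 -0.6461  1.2204  0.118 ]
```

```bash
python3 - <<'E'
from fine import *
t=cam('top'); im=cv2.imread('pics/t2.png'); g=cv2.cvtColor(im,cv2.COLOR_BGR2GRAY)
p=[.5885,.102,-.070]
for sy in(1,-1): print(proj(t,tw(p,np.array([[.03,sy*.095,.072],[.035,sy*.095,.072],[.03,sy*.095,.03],[.035,sy*.095,.03]]),.055)).round(1).tolist())
print(g[182:196,281:292]); print(g[186:200,360:373])
E
```

```text
[[283.2, 184.1], [283.4, 182.0], [284.8, 189.0], [285.0, 187.0]]
[[366.6, 189.9], [366.7, 187.8], [365.1, 194.6], [365.2, 192.5]]
[[199 208 215 186 150 158 173 104  83  88  91]
 [207 205 214 168 101  94 102  77  85  89  94]
 [208 208 217 161  83  73  83  72  89  89  95]
 [191 208 218 176  58  22  29  52  87  90  94]
 [180 200 209 228 111  37  29  61  87  89  95]
 [189 197 200 213 142  51  28  76  89  90  94]
 [205 214 211 219 181  64  22  90  91  88  97]
 [212 219 217 222 238 118  30  87  90  92  99]
 [216 217 217 219 232 155  46  83  93  94  99]
 [221 221 221 223 229 189  67  81  94  96 103]
 [217 220 220 222 225 239 145  93  94  99  97]
 [187 173 177 182 181 191 175 102  95 100  90]
 [193 156 152 156 159 162 133  92  97 102  88]
 [243 246 246 247 247 251 214 108  98 106  90]]
[[117 118 119 118 119 119 109 201 196 193 195 167 241]
 [ 93  95 100 100 103 108 110 180 197 192 191 159 240]
 [ 64  65  67  68  67  62 109  94 206 201 193 167 241]
 [ 55  51  60  57  61  58  97  86 195 209 197 195 240]
 [ 50  40  31  28  26  25  20  74 118 208 196 194 239]
 [ 66  66  46  40  28  29  26 118 130 214 190 193 239]
 [ 48  47  44  36  29  25  35 125 161 209 185 190 239]
 [ 31  32  30  32  28  21  79 138 220 214 192 214 238]
 [ 29  33  27  31  31  15 122 176 223 218 181 241 239]
 [ 27  28  31  27  24  26 129 233 223 222 177 240 238]
 [ 33  29  28  20  14  64 156 232 224 225 174 240 238]
 [108 106 104  98  91 121 150 213 224 226 163 241 239]
 [156 159 163 162 164 156 145 132 220 225 132 242 239]
 [110 105 110 108 112 114 110 101 184 188 144 241 238]]
```

Relative to the stand the caddy sits 42 mm short in x, about 3.5 mm too far to -y and 2 mm high, and its yaw matches. I correct that and advance to about 7 mm before the heads.

Call:
send_rows(
  moves="0 0 0 0 0.0175 0.01 -1;0 0 0 -0.06 0.0175 0.01 -1;0 0 0 -0.12 0.0175 0.01 -1;0 0 0 -0.175 0.0175 0.01 -1;0 0 0 -0.175 0.0175 0.01 -1;0 0 0 -0.175 0.0175 0.01 -1",
)

```text
time: 9.15
eef_pos: [0.6234, 0.1033, 0.134]
tcp_rot: [0.034, 0.999, -0.0, -0.001]
contact_force: [0.0, -0.0, -2.9]
opening: 0.128
finger_force: 60.2
```

```bash
python3 - <<'E'
from fine import *
t=cam('top','t3'); s=cam('scene','s3')
def c(d,x,y,n=100): 
    i=d['image'][y:y+n*3//4,x:x+n,::-1]; return cv2.resize(i,(400,300),interpolation=cv2.INTER_CUBIC)
cv2.imwrite('pics/crop3.png',np.hstack([c(s,360,180,48),c(s,310,155,48)]))
st=ctrl.get_state();p=st['eef_pos'];print(p,st['contact_force'])
cp=[p[0]-.001,p[1]-.0005,-.07]
print(hole(s,cp,1,p[2]-.0827),hole(s,cp,-1,p[2]-.0827))
E
```

```text
[0.623 0.103 0.134] [ 0.079 -0.311 -3.191]
[328.534 175.517] [377.466 204.67 ]
```

View pics/crop3.png

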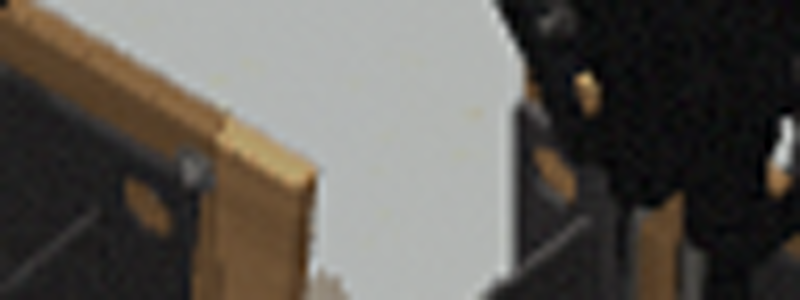

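The right hole is at about (377.9,204.6) and the left at about (328.2,175.6), both as predicted, so y is aligned. The caddy is 1.7 mm low. I raise it and push on.

Call:
send_rows(
  moves="0 0 0 0 0.001 -0.0085 -1;0 0 0 -0.03 0.001 -0.0085 -1;0 0 0 -0.045 0.001 -0.0085 -1;0 0 0 -0.06 0.001 -0.0085 -1;0 0 0 -0.075 0.001 -0.0085 -1;0 0 0 -0.075 0.001 -0.0085 -1",
)

```text
time: 10.0
eef_pos: [0.6388, 0.1025, 0.1359]
tcp_rot: [0.034, 0.999, 0.0, -0.0]
contact_force: [0.5, -0.9, -3.2]
opening: 0.134
finger_force: 60.2
```

Call:
send_rows(
  moves="0 0 0 -0.015 0 0 -1;0 0 0 -0.025 0 0 -1;0 0 0 -0.03 0 0 -1;0 0 0 -0.03 0 0 -1",
)

```text
time: 10.5
eef_pos: [0.6407, 0.1026, 0.1359]
tcp_rot: [0.034, 0.999, 0.0, -0.006]
contact_force: [-12.0, -0.5, 5.0]
opening: 0.133
finger_force: 61.5
```

```bash
python3 - <<'E'
from fine import *
s=cam('scene','s4');w=cam('wrist')
def c(d,x,y,n=100): 
    i=d['image'][y:y+n*3//4,x:x+n,::-1]; return cv2.resize(i,(400,300),interpolation=cv2.INTER_CUBIC)
cv2.imwrite('pics/crop4.png',np.hstack([c(s,360,175,48),c(s,315,150,48)]))
st=ctrl.get_state();print(st['eef_pos'],st['contact_force'])
E
```

```text
[0.641 0.103 0.136] [-12.978   0.183   4.385]
```

View pics/crop4.png

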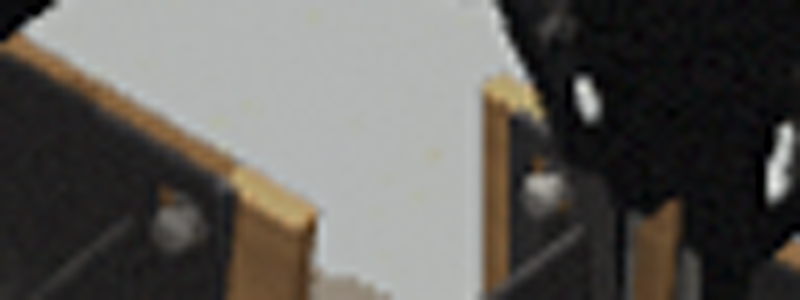

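```bash
python3 - <<'E'
from fine import *
s=cam('scene'); st=ctrl.get_state(); p=st['eef_pos']; r=R.from_quat(st['tcp_rot']).as_matrix(); print(p,r[:,2],st['contact_force'],st['wrist_torque'])
S0=[.679,.0989,-.0709]
for x in(0,-.003,-.006,-.009):
    o=tw(S0,np.array([[x-.035,0,0]]))[0]; cp=[o[0],o[1],-.0709]
    out=[proj(s,tw(cp,np.array([[.03,-.095,.072],[.03,-.095,0],[-.035,-.066,.045],[-.035,-.066,0],[-.035,.066,.045]]),z)).round(1).tolist() for z in(.053,.050)]
    print(x,o,*out)
cv2.imwrite('pics/c5.png',cv2.resize(s['image'][150:270,280:440,::-1],(800,600),interpolation=cv2.INTER_CUBIC))
E
```

```text
[0.641 0.103 0.136] [-0.012  0.001 -1.   ] [-12.857   1.058   2.984] [-0.02  1.95 -0.44]
0 [0.644 0.101 0.   ] [[388.3, 197.1], [386.1, 218.1], [361.1, 213.8], [360.3, 226.7], [320.2, 188.6]] [[388.2, 198.0], [386.1, 218.9], [361.0, 214.6], [360.3, 227.5], [320.2, 189.5]]
-0.003 [0.641 0.102 0.   ] [[387.5, 197.8], [385.4, 218.7], [360.3, 214.4], [359.6, 227.3], [319.4, 189.2]] [[387.4, 198.7], [385.3, 219.6], [360.2, 215.3], [359.5, 228.2], [319.4, 190.1]]
-0.006 [0.638 0.102 0.   ] [[386.8, 198.4], [384.6, 219.4], [359.5, 215.1], [358.8, 228.0], [318.6, 189.8]] [[386.7, 199.3], [384.6, 220.2], [359.4, 216.0], [358.7, 228.8], [318.6, 190.7]]
-0.009 [0.635 0.102 0.   ] [[386.0, 199.1], [383.9, 220.0], [358.7, 215.8], [358.0, 228.7], [317.8, 190.5]] [[385.9, 200.0], [383.8, 220.9], [358.6, 216.7], [357.9, 229.5], [317.8, 191.3]]
```

View pics/c5.png

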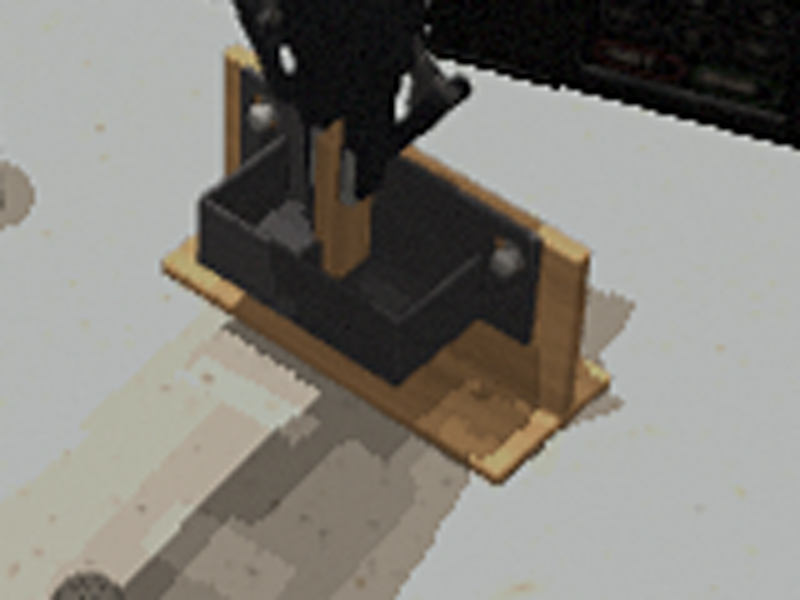

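Both pin heads show in front of the plate at scene (381,202) and (332,173). The plate's right corner at (388,196.5) fits rear-face contact with the board. I ease off 3 mm and lower onto the shanks.

Call:
send_rows(
  moves="0 0 0 0.015 0 0 -1;0 0 0 0.015 0 0.01 -1;0 0 0 0.015 0 0.02 -1;0 0 0 0.015 0 0.028 -1;0 0 0 0.015 0 0.028 -1",
)

```text
time: 11.28
eef_pos: [0.6405, 0.1023, 0.1301]
tcp_rot: [0.034, 0.999, -0.0, -0.002]
contact_force: [-5.9, 0.7, -0.6]
opening: 0.131
finger_force: 60.6
```

Call:
send_rows(
  moves="0 0 0 0.003 0 0.005 -1;0 0 0 0.003 0 0.007 -1;0 0 0 0.003 0 0.007 -1",
)

```text
time: 11.65
eef_pos: [0.6404, 0.1023, 0.1298]
tcp_rot: [0.034, 0.999, -0.0, -0.001]
contact_force: [-6.0, -0.0, 2.1]
opening: 0.134
finger_force: 61.1
```

Call:
send_rows(
  moves="0 0 0 0 0 0 -0.6;0 0 0 0 0 0 -0.5;0 0 0 0 0 0 -0.3;0 0 0 0 0 0 0;0 0 0 0 0 0 0;0 0 0 0 0 0 0",
)

```text
time: 12.4
eef_pos: [0.641, 0.1023, 0.129]
tcp_rot: [0.034, 0.999, -0.0, 0.0]
contact_force: [0.1, 0.1, -0.8]
opening: 0.501
finger_force: 0.0
```

Call:
send_rows(
  moves="0 0 0 0 0 -0.15 0;0 0 0 0 0 -0.35 0;0 0 0 0 0 -0.6 1;0 0 0 0 0 -0.6 1;0 0 0 0 0 -0.6 1",
)

```text
time: 13.02
eef_pos: [0.6407, 0.1024, 0.2487]
tcp_rot: [0.034, 0.999, 0.0, -0.0]
contact_force: [-0.7, -0.3, -1.1]
opening: 0.996
finger_force: 0.0
```

```bash
python3 - <<'E'
from fine import *
s=cam('scene','s6'); t=cam('top'); w=cam('wrist')
# jar: cap centre, green segmentation
for n,d in(('top',t),('scene',s)):
    hsv=cv2.cvtColor(d['image'],cv2.COLOR_RGB2HSV); m=(hsv[...,0]>40)&(hsv[...,0]<85)&(hsv[...,1]>80)&(hsv[...,2]>30)
    m[:,:200]=0;m[:,300:]=0;m[:150]=0;m[300:]=0
    m=cv2.morphologyEx(m.astype(np.uint8),cv2.MORPH_CLOSE,np.ones((9,9)))
    n_,l,st,c=cv2.connectedComponentsWithStats(m); k=1+st[1:,4].argmax(); print(n,c[k],st[k],[onz(d,[c[k]],z)[0].round(4) for z in(.1,.106)])
W=s['image'][130:250,280:440,::-1]
o=np.hstack([cv2.resize(W,(533,400),interpolation=cv2.INTER_CUBIC),cv2.resize(s['image'][190:250,227:267,::-1],(267,400),interpolation=cv2.INTER_CUBIC)])
cv2.imwrite('pics/c6.png',o)
plan([])
E
```

```text
top [252.948 263.052] [243 254  20  19 213] [array([0.447, 0.262, 0.1  ]), array([0.447, 0.261, 0.106])]
scene [245.985 210.69 ] [237 202  19  18 274] [array([0.443, 0.262, 0.1  ]), array([0.439, 0.257, 0.106])]
t 13.175 p [0.64  0.102 0.247] yaw 86.14523166877804
```

View pics/c6.png

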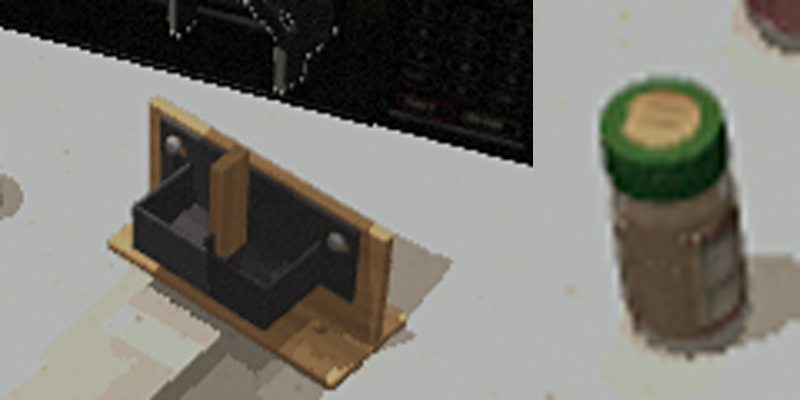

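The caddy hangs level on both pins, at pins (332,173) and (381,202), and is released. The jar stands at about (0.447, 0.263). For placing, the jaws should close along the stand's x, so I need a 90° turn and check the wrist range first.

```bash
python3 - <<'E'
from plan import *
print(ctrl.get_state()['qpos'])
plan([(.54,.18,.247,41),(.447,.263,.247,-4)])
plan([(.54,.18,.247,131),(.447,.263,.247,176)])
E
```

```text
[ 0.002  0.229  1.643  0.     1.273 -1.501]
t 13.175 p [0.64  0.102 0.247] yaw 86.14523166877804
(0.54, 0.18, 0.247, 41) [-0.    -0.001  0.125] [0.525 0.354 0.   ]
(0.447, 0.263, 0.247, -4) [0.    0.    0.125] [ 0.618 -0.079  0.   ]
t 13.175 p [0.64  0.102 0.247] yaw 86.14523166877804
(0.54, 0.18, 0.247, 131) [ 0.    -0.001 -0.125] [0.525 0.354 0.   ]
(0.447, 0.263, 0.247, 176) [ 0.     0.    -0.125] [0.079 0.618 0.   ]
```

Call:
send_rows(
  moves="0 0 0.125 0.525 0.354 0 1;0 0 0.125 0.525 0.354 0 1;0 0 0.125 0.525 0.354 0 1;0 0 0.125 0.525 0.354 0 1;0 0 0.125 0.525 0.354 0 1;0 0 0.125 0.525 0.354 0 1",
)

```text
time: 13.92
eef_pos: [0.5408, 0.1799, 0.2481]
tcp_rot: [0.413, 0.911, -0.0, -0.001]
contact_force: [-0.3, 0.0, 0.2]
opening: 0.998
finger_force: 0.0
```

Call:
send_rows(
  moves="0 0 0.125 0.618 -0.08 0 1;0 0 0.125 0.618 -0.08 0 1;0 0 0.125 0.618 -0.08 0 1;0 0 0.125 0.618 -0.08 0 1;0 0 0.125 0.618 -0.08 0 1;0 0 0.125 0.618 -0.08 0 1;0 0 0.125 0.618 -0.08 0 1",
)

```text
time: 14.8
eef_pos: [0.4477, 0.2624, 0.2488]
tcp_rot: [0.73, 0.683, -0.0, -0.0]
contact_force: [0.0, -0.5, -0.2]
opening: 0.996
finger_force: 0.0
```

```bash
cat > jar.py <<'E'
from fine import *
def green(d,save=None):
    hsv=cv2.cvtColor(d['image'],cv2.COLOR_RGB2HSV); m=((hsv[...,0]>40)&(hsv[...,0]<85)&(hsv[...,1]>80)&(hsv[...,2]>30)).astype(np.uint8)
    c=max(cv2.findContours(m,cv2.RETR_EXTERNAL,cv2.CHAIN_APPROX_NONE)[0],key=cv2.contourArea); return cv2.convexHull(c)
def jarfit(d,x0,zl=.088,rr=.023):
    h=green(d); m=cv2.moments(h); obs=np.r_[m['m10'],m['m01']]/m['m00']; A=m['m00']
    def f(p):
        q=cv2.convexHull(proj(d,np.r_[np.c_[p[0]+rr*np.cos(a),p[1]+rr*np.sin(a),0*a+.106],np.c_[p[0]+rr*np.cos(a),p[1]+rr*np.sin(a),0*a+zl]]).astype(np.float32))
        M=cv2.moments(q); f.A=M['m00']; return np.r_[M['m10'],M['m01']]/M['m00']-obs
    r=least_squares(f,x0,diff_step=1e-3); return r.x,obs,A,f.A
E
python3 - <<'E'
from jar import *
plan([])
for n in('wrist','scene','top'):
    d=cam(n); 
    try: print(n,*jarfit(d,[.447,.263]),cv2.boundingRect(green(d)))
    except Exception as e: print(n,e)
E
```

```text
t 14.8 p [0.448 0.262 0.249] yaw -3.788723628931707
wrist [0.447 0.268] [317.971 220.888] 1673.5 2414.608162948163 (292, 200, 52, 41)
scene [0.445 0.264] [245.988 210.698] 255.0 305.2517806851538 (237, 202, 19, 18)
top [0.447 0.284] [243.476 263.238] 3.5 349.07543544855434 (243, 261, 2, 5)
```

Call:
send_rows(
  moves="0 0 0 0.013 -0.004 0.3 1;0 0 0 0.013 -0.004 0.6 1;0 0 0 0.013 -0.004 0.81 1;0 0 0 0.013 -0.004 0.81 1;0 0 0 0.013 -0.004 0.81 1",
  newtons=45,
)

```text
time: 15.58
eef_pos: [0.4484, 0.2657, 0.0889]
tcp_rot: [0.73, 0.683, 0.001, 0.001]
contact_force: [0.3, -0.1, 0.9]
opening: 1.002
finger_force: 0.0
```

Call:
send_rows(
  moves="0 0 0 0 0 0 -1;0 0 0 0 0 0 -1;0 0 0 0 0 0 -1;0 0 0 0 0 0 -1;0 0 0 0 0 0 -1;0 0 0 0 0 0 -1",
)

```text
time: 16.32
eef_pos: [0.448, 0.2657, 0.0889]
tcp_rot: [0.73, 0.683, 0.001, 0.0]
contact_force: [-1.3, 0.5, 5.9]
opening: 0.516
finger_force: 45.6
```

```bash
python3 - <<'E'
from plan import *
plan([(.448,.2655,.239,-4),(.545,.20,.239,-4),(.6445,.1355,.239,-4.06)])
E
```

```text
t 16.325 p [0.448 0.266 0.089] yaw -3.852845659669996
(0.448, 0.2655, 0.239, -4) [ 0. -0.  0.] [-0.     0.002 -0.751]
(0.545, 0.2, 0.239, -4) [0. 0. 0.] [-0.293  0.507  0.   ]
(0.6445, 0.1355, 0.239, -4.06) [0. 0. 0.] [-0.287  0.519  0.   ]
```

Call:
send_rows(
  moves="0 0 0 0 0 -0.1 -1;0 0 0 0 0 -0.3 -1;0 0 0 0 0 -0.55 -1;0 0 0 0 0 -0.75 -1;0 0 0 0 0 -0.75 -1;0 0 0 0 0 -0.75 -1",
)

```text
time: 17.08
eef_pos: [0.4462, 0.2649, 0.2357]
tcp_rot: [0.73, 0.683, -0.001, -0.0]
contact_force: [0.2, -0.0, -1.4]
opening: 0.515
finger_force: 46.0
```

Call:
send_rows(
  moves="0 0 0 -0.08 0.14 0 -1;0 0 0 -0.17 0.3 0 -1;0 0 0 -0.26 0.46 0 -1;0 0 0 -0.36 0.62 0 -1;0 0 0 -0.45 0.79 0 -1;0 0 0 -0.5 0.88 0 -1;0 0 0 -0.5 0.88 0 -1;0 0 0 -0.5 0.88 0 -1",
)

```text
time: 18.08
eef_pos: [0.6147, 0.1543, 0.2361]
tcp_rot: [0.73, 0.683, -0.001, -0.001]
contact_force: [0.7, -0.2, -1.1]
opening: 0.513
finger_force: 46.2
```

```bash
python3 - <<'E'
from jar import *
plan([(.6445,.1355,.239,-4.06)])
# caddy pose check in scene: compare with release, via template shift of right box corner region
s6=cv2.imread('pics/s6.png'); s=cam('scene','s7'); w=cam('wrist','w7')
T=cv2.cvtColor(s6[195:245,335:400],cv2.COLOR_BGR2GRAY); I=cv2.cvtColor(s['image'],cv2.COLOR_RGB2GRAY)[185:255,325:410]
r=cv2.matchTemplate(I,T,cv2.TM_CCOEFF_NORMED); print(cv2.minMaxLoc(r))
E
```

```text
t 18.075 p [0.615 0.154 0.236] yaw -3.8173822341369674
(0.6445, 0.1355, 0.239, -4.06) [-0.    -0.     0.001] [-0.084  0.155 -0.015]
(0.2854732275009155, 0.8890940546989441, (20, 0), (10, 10))
```

Call:
send_rows(
  moves="0 0 0.001 -0.04 0.08 0 -1;0 0 0.001 -0.084 0.155 0 -1;0 0 0.001 -0.084 0.155 0 -1;0 0 0.001 -0.084 0.155 0 -1",
)

```text
time: 18.68
eef_pos: [0.6457, 0.1345, 0.2368]
tcp_rot: [0.733, 0.68, -0.0, -0.0]
contact_force: [0.2, -0.1, -0.9]
opening: 0.511
finger_force: 46.2
```

```bash
python3 - <<'E'
from jar import *
plan([])
s=cam('scene','s8'); st=ctrl.get_state(); p=st['eef_pos']
# outline check of jar held: green cap centroid vs model at TCP
h=green(s); m=cv2.moments(h); print('cap px',m['m10']/m['m00'],m['m01']/m['m00'],m['m00'],cv2.boundingRect(h))
b=p[2]-.0889
q=proj(s,np.r_[np.c_[p[0]+.022*np.cos(a),p[1]+.022*np.sin(a),0*a+b+.106],np.c_[p[0]+.022*np.cos(a),p[1]+.022*np.sin(a),0*a+b+.088]]); print('model',q.min(0),q.max(0))
q=proj(s,np.c_[p[0]+.023*np.cos(a),p[1]+.023*np.sin(a),0*a+b]); print('base',q.min(0),q.max(0))
pk=tw([.643,.1017,-.0709],np.array([[0,.034,0]])); print(pk)
E
```

```text
t 18.675 p [0.646 0.135 0.237] yaw -4.250299695673816
cap px 343.3424242424242 142.29292929292927 165.0 (338, 133, 12, 19)
model [330.398 131.9  ] [349.556 150.086]
base [329.904 166.301] [348.814 178.906]
[[0.645 0.136 0.   ]]
```

Call:
send_rows(
  moves="0 0 0 0.005 0.004 0 -1;0 0 0 0.005 0.004 0.12 -1;0 0 0 0.005 0.004 0.24 -1;0 0 0 0.005 0.004 0.34 -1;0 0 0 0.005 0.004 0.41 -1;0 0 0 0.005 0.004 0.43 -1;0 0 0 0.005 0.004 0.43 -1",
)

```text
time: 19.6
eef_pos: [0.6468, 0.1357, 0.1513]
tcp_rot: [0.733, 0.681, 0.0, 0.0]
contact_force: [0.5, 0.2, -0.7]
opening: 0.511
finger_force: 46.2
```

Call:
send_rows(
  moves="0 0 0 0 0 0.01 -1;0 0 0 0 0 0.02 -1;0 0 0 0 0 0.03 -1;0 0 0 0 0 0.035 -1;0 0 0 0 0 0.035 -1",
)

```text
time: 20.23
eef_pos: [0.6465, 0.1357, 0.1439]
tcp_rot: [0.733, 0.681, -0.0, -0.0]
contact_force: [-1.0, -0.0, -1.1]
opening: 0.514
finger_force: 46.2
```

Free so far; the floor is expected at TCP z ≈ 0.141.

Call:
send_rows(
  moves="0 0 0 0 0 0.005 -1;0 0 0 0 0 0.009 -1;0 0 0 0 0 0.013 -1;0 0 0 0 0 0.013 -1",
)

```text
time: 20.72
eef_pos: [0.6465, 0.1357, 0.1413]
tcp_rot: [0.733, 0.681, -0.0, -0.0]
contact_force: [-0.2, 0.9, -0.4]
opening: 0.511
finger_force: 46.2
```

Call:
send_rows(
  moves="0 0 0 0 0 0.004 -1;0 0 0 0 0 0.008 -1;0 0 0 0 0 0.008 -1",
)

```text
time: 21.1
eef_pos: [0.6467, 0.1358, 0.1408]
tcp_rot: [0.733, 0.681, 0.0, 0.0]
contact_force: [-2.7, 0.0, 4.5]
opening: 0.512
finger_force: 46.6
```

Touching the floor with +4.5 N. I release.

Call:
send_rows(
  moves="0 0 0 0 0 -0.003 0.1;0 0 0 0 0 -0.003 0.2;0 0 0 0 0 -0.003 0.35;0 0 0 0 0 -0.003 0.6;0 0 0 0 0 -0.003 0.8;0 0 0 0 0 -0.003 0.8",
)

```text
time: 21.85
eef_pos: [0.6466, 0.1357, 0.1404]
tcp_rot: [0.733, 0.681, 0.0, 0.0]
contact_force: [-0.3, 0.6, -0.2]
opening: 0.901
finger_force: 0.0
```

Call:
send_rows(
  moves="0 0 0 0 0 -0.1 0.8;0 0 0 0 0 -0.25 0.8;0 0 0 0 0 -0.5 0.8;0 0 0 0 0 -0.75 0.8;0 0 0 0 0 -0.75 0.8",
)

```text
time: 22.48
eef_pos: [0.6492, 0.1359, 0.2996]
tcp_rot: [0.733, 0.681, 0.005, 0.005]
contact_force: [0.4, 0.8, -0.7]
opening: 0.9
finger_force: 0.0
```

```bash
python3 - <<'E'
from jar import *
s6=cv2.imread('pics/s6.png'); s0=cv2.imread('pics/scene0.png'); s=cam('scene','s9'); img=s['image'][...,::-1]
def m(T0,x,y,w,h,n):
    T=T0[y:y+h,x:x+w]; I=np.ascontiguousarray(img[y-8:y+h+8,x-8:x+w+8]); r=cv2.matchTemplate(I,T,cv2.TM_CCOEFF_NORMED); print(n,cv2.minMaxLoc(r)[1::2])
m(s6,355,190,45,50,'caddy right'); m(s0,255,160,26,38,'jam'); m(s0,288,262,20,36,'salt'); m(s0,444,260,24,28,'tin')
h=green(s); print('cap',cv2.boundingRect(h),cv2.contourArea(h))
o=[.6465,.1358]; q=proj(s,np.r_[np.c_[o[0]+.022*np.cos(a),o[1]+.022*np.sin(a),0*a+.158],np.c_[o[0]+.022*np.cos(a),o[1]+.022*np.sin(a),0*a+.14]]); print('model',q.min(0),q.max(0))
print(ctrl.get_state()['contact_force'])
E
```

```text
caddy right (0.9288279414176941, (8, 8))
jam (0.9992567896842957, (8, 8))
salt (0.8660625219345093, (8, 8))
tin (0.999561607837677, (8, 8))
cap (330, 165, 18, 18) 241.0
model [330.202 163.046] [348.387 180.66 ]
[ 0.095  0.132 -0.36 ]
```

```bash
python3 -c "
from plant import ctrl
print(ctrl.sign_off())"
```

```text
the job is handed in; nothing more can be done
None
```

The caddy hangs level on both pins of the farther stand, the green-capped jar stands in its left pocket, the other containers have not moved, and the job was handed in at about 22.5 s; the jar placement was checked by measurement, as my picture views were used up.

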